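# Wind the curing timer and set the lamp

## Robot

A 6-joint arm with a two-finger parallel gripper is mounted at the origin on the work surface. World frame = base frame: x ahead of the robot, y to its left, z up, the work surface at z = 0. Lengths are in mm, angles in rad, forces in N, time in s.
With the tool pointing down it reaches from about 275 to 825 mm from the base axis. Payload 5.2 kg.
Tool frame: the origin (TCP) lies at the very end of the fingers, on their centre line; the grasp point (between the pads) lies 19 mm behind it; z points along the fingers, y is the direction in which the jaws open and shut (so a half turn about z gives the same grasp; the last joint's range is limited). The gripper opens to 93 mm and grips with 3 to 60 N. Pads are 15 mm wide; open, the fingers measure 128 mm over their backs; the gripper's body (75 mm by 188 mm) begins 65 mm behind the grasp point.
Start: joints at [1.065, 0.259, 1.535, -0, 1.348, -0.203], TCP at [163.985, 524.99, 218.653] pointing down, gripper open.
Joint ranges: [-3.14, 3.14], [-0.91, 2.08], [0.19, 2.58], [-1.22, 4.36], [0.22, 2.71], [-3.12, 3.12]. Speed limits (rad/s): [2.57, 2.57, 3.14, 3.14, 3.14, 3.14].

## Interface

Orientations are given as [roll, pitch, yaw] about the fixed x, y, z axes, in that order (R = Rz(yaw) Ry(pitch) Rx(roll)).
In Python, from bench import robot gives the robot as it stands. The module is installed in compiled form; this text tells all that it offers. Calls block until the motion is done:
- robot.move_ptp(position, orientation): joint-space move of the TCP to a pose.
- robot.move_linear(position, ori=None, speed=150, f_stop=None): straight line of the TCP; ori=None keeps the orientation; speed is the mean speed in mm/s. With f_stop (N) it stops when the force on the tool has changed by that much, and returns True; else False.
- robot.move_j(angles): joint-space move.
- robot.move_gripper(opening): opening from 0.0 (shut) to 1.0 (fully open); the grip force is fixed at half the most; returns when the fingers have stopped.
- robot.sleep(seconds).
- robot.inverse_kinematics(position, orientation): joint angles nearest the present ones, or None.
- robot.get_image(name): name is "scene" or "top" or "wrist"; returns a dict with "img" (480x640x3 uint8, blue, green, red), "fovy" (degrees; the focal length in pixels is half the picture's height over the tangent of half this angle, whatever the lens; pixels are square), "cx", "cy" (the principal point, pixels), "k1" (the pictures are not rectified: a ray, as slopes to the right and down, at radius r is drawn at 1 + k1 r^2 times it, then the intrinsics apply), "eye" and "orientation" of the camera in the world. Camera axes: x right, y down, z forward; pixel columns grow to the right and rows downward; lengths in mm; the calibration is good to about 2 mm. A picture is of the moment at which its call begins. There is no depth.
A pose or a line that the arm cannot do raises robot.MotionError and nothing moves.
- robot.hand_in(): hands the job in, once; it reports no verdict.
Readings, each from a call of its own:
- robot.current_t(): time.
- robot.current_qpos(): joint angles.
- robot.current_joint_vel(): joint speeds.
- robot.current_joint_efforts(): joint torques, N m.
- robot.current_tcp_pos(): TCP position.
- robot.current_eef_rot(): TCP orientation.
- robot.current_contact_force(): force on the tool from outside, world axes, zero at the start.
- robot.current_ft_torque(): the same for the moment, N m.
- robot.current_gripper_width(): opening from 0.0 (shut) to 1.0 (fully open).
Only numpy, scipy, OpenCV 4.12 (cv2) and the standard library are available. Lean on these libraries where they do the work, as an engineer would, in place of code of your own. Each camera call takes 0.05 s, during which the arm holds its last target.

## Task

Wind the curing station's timer by its winged key, clockwise in a few partial turns, until the red pointer stands in the green field of the dial. Only then push the orange lamp slider along its track until it is level with the blue marker. Leave the key and slider there, and do not move the moulds, castings and tools lying about.

Things in the scene. Friction and masses are not known exactly. Their poses are not given: they have to be found in the camera images.
- console: fixed grey curing station. Flat deck 210 (x) by 350 mm (y), top 55 mm above the table; origin on the table under the deck's centre; x points away across the deck to the bay, y left, z up. Key's upright axis at x 0, y +80 mm; slider's track along x at y -100 mm. Open bay at x 107 to 297 mm, walls 35 mm high; lamp bar over it at x 285 mm, 150 to 170 mm above the table
- key (a joint): winding angle of the timer's key, rad: 0 = red pointer at the broad zero tick (console's -x); grows clockwise seen from above; stops at 0 and 5.6. A spring resists more the further it is wound (up to about 0.25 N m in all); the key stays where it is left
- key_grip (a point): on the key's upright axis, 41 mm above the deck, x to the red wing. The key is 116 mm long: two upright discs (one red, one brass), 44 mm across, 12 mm thick, centred 36 mm either side of the axis, 19 to 63 mm above the deck, joined by a 12 mm thick web (29 to 53 mm above the deck) on a 20 mm wide stem
- key_pointer (a point): tip of the key's flat red pointer, which lies under the red wing, 66 mm from the axis and 6 mm above the deck
- green_mark (a point): middle of the green field on the white dial (a flat arc, about 0.45 rad or 30 mm wide), 66 mm from the key's axis: where the pointer should end. It can be anywhere from 3.7 to 4.9 rad clockwise of the zero tick
- dimmer (a joint): position of the lamp slider, m: 0 = near end (dim), 0.12 = far end; grows along the console's +x. Friction about 1.5 N; it stays where it is left
- dimmer_top (a point): middle of the top of the orange slider grip, 54.5 mm above the deck. The grip is 20 mm along the track, 28 mm across it and 40 mm high, standing on an aluminium track 40 mm wide, 170 mm long and 14 mm high
- marker: flat blue T-shaped marker, 20 mm across the track and 5 mm along it, on the white scale left of the track: the grip's middle should stop level with it. Origin 1 mm above the deck, 33 mm to the left (console's y) of the track's centre line; x along the track, away from the robot
- mould: round-cornered seven-sided plaster mould, 144 mm across, 34 mm high, lying in the bay behind the deck; origin under its centre. Not to be moved
- disc_small: cream cast disc, 68 mm across, 18 mm high, lying in the bay; origin under its centre. Not to be moved
- disc_bar: cream cast disc 94 mm across with a raised 120 mm bar on top, 18 mm high, on the table; origin under its centre. Not to be moved
- disc_cross: cream cast disc 90 mm across with a raised 110 mm bar on top, 18 mm high, on the table; origin under its centre. Not to be moved
- arrow: cream cast arrow, 120 mm long, 66 mm wide, 12 mm thick, on the table; origin under its middle, x towards its tip. Not to be moved
- zigzag: cream cast zigzag strip, about 125 mm long, 28 mm wide, 12 mm thick, lying loose on the deck between the dial and the slider, along the track; origin under its centre. Not to be moved
- level: orange spirit level, 200 x 22 mm, 45 mm high, standing on the table; origin under its centre. Not to be moved
- knife: red craft knife, 160 x 26 mm, 16 mm high, on the table; origin under its middle. Not to be moved

How it is judged (in metres and radians):
On the way:
1. the timer is wound until the pointer stands in the green field, with the slider still short of the marker (by more than 12 mm) (horizontal distance between key_pointer and green_mark below 0.016 m and x of dimmer_top in the frame of marker below -0.012 m), for 0.3 s.
At the end, for the whole second after the job is handed in: the pointer's tip is within 16 mm of the middle of the green field and the slider's middle is level with the marker within 7 mm, both at rest, and none of the things lying about has been moved (horizontal distance between key_pointer and green_mark below 0.016 m and x of dimmer_top in the frame of marker between -0.007 and 0.007 m and velocity of joint key between -0.05 and 0.05 rad/s and velocity of joint dimmer between -0.005 and 0.005 m/s); the robot touches nothing.
It fails at once if the mould or a casting in the bay or on the deck is moved by more than 15 mm (distance of any of mould, disc_small, zigzag from where it was at the start of the episode above 0.015 m).
It fails at once if a casting on the table is moved by more than 15 mm (distance of any of disc_bar, disc_cross, arrow from where it was at the start of the episode above 0.015 m).
It fails at once if the level or the knife is moved by more than 15 mm (distance of any of level, knife from where it was at the start of the episode above 0.015 m).
It also fails if it takes over 67 s, if anything falls off the work surface, if the arm or the gripper's body presses on something with over 40 N, if the wrist force passes 120 N, or if a joint passes its speed limit or range.

## Working session

There is one attempt and no reset: what is moved stays moved. The work goes in short steps, each a Python script; the robot and the scene stay as the last script left them, time stands still between calls to the robot, and variables do not carry over. Pictures are saved under pics/ and viewed, and the job is handed in when it is done.

```bash
mkdir -p pics; ls; python3 - <<'E'
from bench import robot
import cv2
for n in ["scene","top","wrist"]:
    d=robot.get_image(n); cv2.imwrite(f"pics/{n}0.png",d["img"])
    print(n,{k:v for k,v in d.items() if k!="img"})
print(robot.current_t(),robot.current_eef_rot(),robot.current_gripper_width())
E
```

```text
pics
scene {'fovy': 49.12412739265951, 'cx': 307.36009176314803, 'cy': 245.41010635614083, 'k1': -0.09404673612370562, 'eye': array([1027.945758 ,  602.3441847, 1436.1835661]), 'orientation': array([-2.62431832,  0.01081533,  2.47189483])}
top {'fovy': 45.712240077458674, 'cx': 322.6226646459701, 'cy': 246.29234081659965, 'k1': -0.030733751316735888, 'eye': array([ 361.80576963,  -35.75966314, 1373.85346368]), 'orientation': array([-2.99459973,  0.01824729, -1.55177659])}
wrist {'fovy': 70.12488834864457, 'cx': 321.13822742757446, 'cy': 239.36291281382248, 'k1': -0.013576361404890491, 'eye': array([ 86.37378736, 550.73122969, 383.71664883]), 'orientation': array([2.84197819e+00, 1.75820948e-03, 1.26820086e+00])}
0.15 [-3.14019814e+00 -2.78397517e-04  2.83878235e+00] 1.0003621537958451
```

View pics/scene0.png

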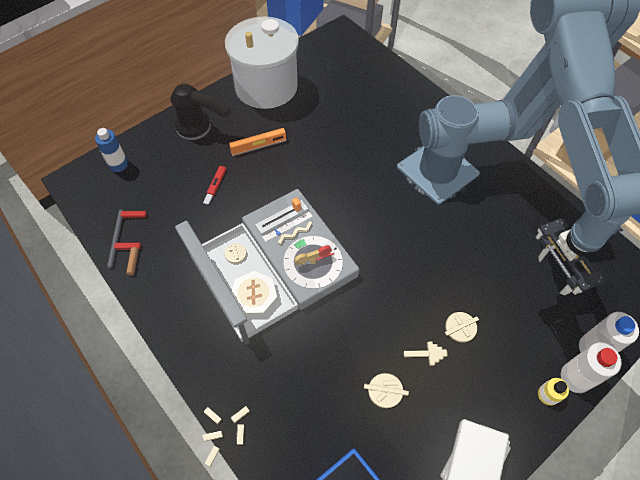

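View pics/top0.png

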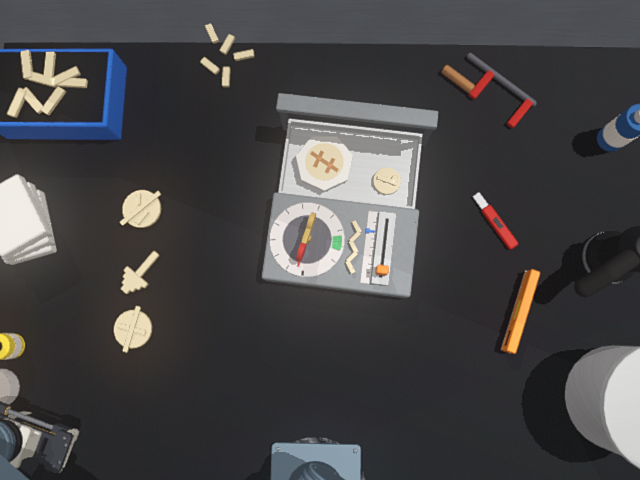

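View pics/wrist0.png

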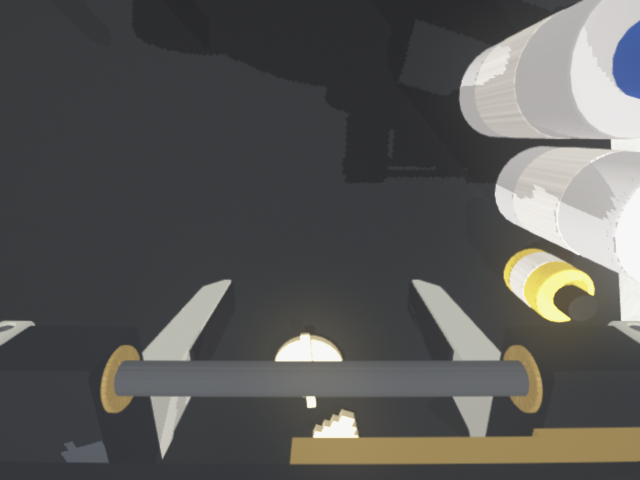

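The scene view shows the console mid-table with the key, the castings on the deck and the bay beyond. In the top view the dial centre is near (305,240), the green field near (337,242), the blue marker near (369,231) and the orange slider near (382,270). The red wing points towards the broad tick at (302,272). Next I'll measure these.

```bash
cat > h.py <<'E'
import numpy as np, cv2
from scipy.spatial.transform import Rotation as R
def K(d):
    f=d["img"].shape[0]/2/np.tan(np.radians(d["fovy"])/2)
    return np.array([[f,0,d["cx"]],[0,f,d["cy"]],[0,0,1]]),np.array([d["k1"],0,0,0,0])
def cast(d,px,z):
    k,dist=K(d)
    p=cv2.undistortPoints(np.array(px,float).reshape(-1,1,2),k,dist).reshape(-1,2)
    r=np.c_[p,np.ones(len(p))]@R.from_euler("xyz",d["orientation"]).as_matrix().T
    e=np.array(d["eye"]); t=(z-e[2])/r[:,2]
    return e+t[:,None]*r
def proj(d,P):
    k,dist=K(d); M=R.from_euler("xyz",d["orientation"]).as_matrix().T
    return cv2.projectPoints(np.array(P,float).reshape(-1,1,3),cv2.Rodrigues(M)[0],-M@d["eye"],k,dist)[0].reshape(-1,2)
def mask(img,lo,hi):
    return cv2.inRange(cv2.cvtColor(img,cv2.COLOR_BGR2HSV),lo,hi)
def blobs(m,amin=8):
    n,l,s,c=cv2.connectedComponentsWithStats(m)
    return [(c[i].round(1).tolist(),int(s[i,4])) for i in range(1,n) if s[i,4]>=amin]
E
python3 - <<'E'
from h import *; from bench import robot
d=robot.get_image("top"); im=d["img"]
x0,y0=250,80
c=im[80:310,250:450]
cv2.imwrite("pics/crop0.png",cv2.resize(c[100:],None,fx=4,fy=4,interpolation=cv2.INTER_CUBIC))
for n,lo,hi,z in [("green",(45,80,60),(85,255,255),55),("blue",(100,100,80),(125,255,255),56),("orange",(8,170,150),(16,255,255),109.5),("red",(0,150,80),(5,255,255),90)]:
    for b,a in blobs(mask(c,lo,hi)):
        p=np.array(b)+[x0,y0]; print(n,p,a,cast(d,[p],z).round(1))
E
```

```text
green [336.7 242. ] 110 [[567.3 -40.8  55. ]]
blue [368.8 230.4] 23 [[ 595.9 -115.7   56. ]]
orange [381.1 269.1] 43 [[ 499.3 -140.4  109.5]]
red [300.5 251.4] 96 [[538.9  41.5  90. ]]
```

View pics/crop0.png

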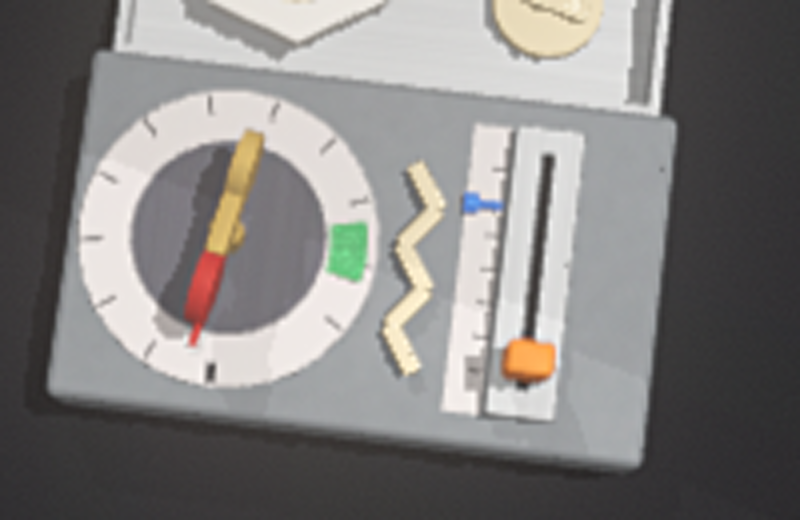

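```bash
python3 - <<'E'
from h import *; from bench import robot
d=robot.get_image("top")
c=lambda x,y,z:cast(d,[[250+x/4-.4,180+y/4-.4]],z)[0].round(1)
print("deck TL,TR,BL,BR",c(95,50,55),c(677,120,55),c(50,390,55),c(640,467,55))
print("dial l r t b",c(78,238,55),c(381,238,55),c(228,88,55),c(230,388,55))
print("tip",c(193,345,61),"tick",c(210,372,55))
w=robot.get_image("wrist")
Rt=R.from_euler("xyz",robot.current_eef_rot()).as_matrix(); p=np.array(robot.current_tcp_pos())
print("cam in tool",Rt.T@(np.array(w["eye"])-p), (Rt.T@R.from_euler("xyz",w["orientation"]).as_matrix()).round(3))
for y in (np.pi/2,-np.pi/2,np.pi,0):
  print(y,[robot.inverse_kinematics([x,0,300],[np.pi,0,y]) for x in (480,)])
E
```

```text
deck TL,TR,BL,BR [685.1 111.8  55. ] [ 647.8 -233.4   55. ] [481.8 131.6  55. ] [ 443.1 -210.9   55. ]
dial l r t b [571.7 118.2  55. ] [574.5 -59.8  55. ] [663.1  32.1  55. ] [484.8  26.8  55. ]
tip [508.9  48.5  61. ] tick [493.9  38.6  55. ]
cam in tool [  81.71116222    1.62417969 -165.70800574] [[ 0.    -0.955 -0.295]
 [ 1.     0.    -0.   ]
 [ 0.    -0.295  0.955]]
1.5707963267948966 [array([-0.23293406,  0.08590264,  1.54879094,  0.        ,  1.50689907,
       -0.23293406])]
-1.5707963267948966 [array([-2.32934060e-01,  8.59026414e-02,  1.54879094e+00, -4.44089210e-16,
        1.50689907e+00,  2.90865859e+00])]
3.141592653589793 [array([-0.23293406,  0.08590264,  1.54879094,  0.        ,  1.50689907,
       -1.80373039])]
0 [array([-2.32934060e-01,  8.59026414e-02,  1.54879094e+00, -4.44089210e-16,
        1.50689907e+00,  1.33786227e+00])]
```

```bash
python3 - <<'E'
from h import *; from bench import robot
yaw=np.pi-.1076
cam=np.array([565,-50]); p=cam-82*np.array([np.cos(yaw),np.sin(yaw)])
q=robot.inverse_kinematics([*p,270],[np.pi,0,yaw]);print(q)
robot.move_ptp([*p,270],[np.pi,0,yaw])
d=robot.get_image("wrist"); print(d["eye"],robot.current_t()); cv2.imwrite("pics/w1.png",d["img"])
import pickle; pickle.dump(d,open("w1.pkl","wb"))
im=d["img"]
for n,lo,hi,z in [("green",(45,80,60),(85,255,255),55),("blue",(100,100,80),(125,255,255),56),("orange",(8,170,150),(16,255,255),109.5),("red",(0,150,80),(5,255,255),90)]:
    for b,a in blobs(mask(im,lo,hi),60):
        print(n,b,a,cast(d,[b],z).round(1))
E
```

```text
[-0.26222026  0.41588098  1.18666873  0.          1.53904293 -1.72541659]
[565.69069477 -47.69707592 435.8427592 ] 3.0333
green [329.4, 135.8] 621 [[568.7 -39.1  55. ]]
blue [262.7, 171.2] 143 [[ 597.9 -115.5   56. ]]
red [418.8, 95.4] 533 [[541.   47.3  90. ]]
red [32.2, 215.2] 1734 [[ 613.7 -356.7   90. ]]
```

View pics/w1.png

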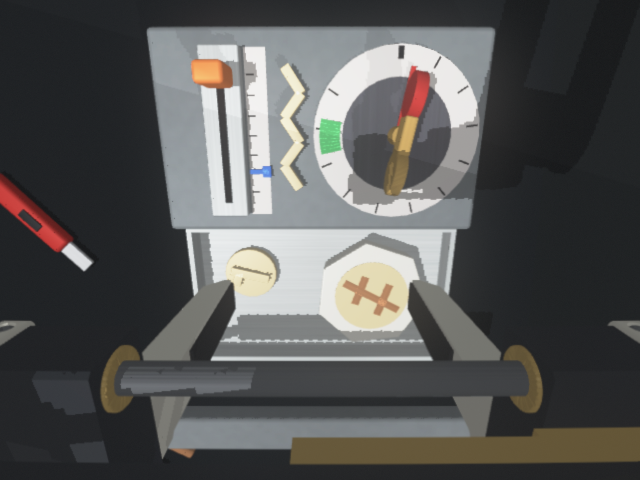

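The wrist view shows the dial centred near (397,130), the green field at (329,136), the blue marker at (263,171) and the slider top near (208,72). The red wing is near (418,90).

```bash
python3 - <<'E'
from h import *; import pickle
d=pickle.load(open("w1.pkl","rb")); im=d["img"]
cv2.imwrite("pics/w1c.png",cv2.resize(im[20:240,140:500],None,fx=2.2,fy=2.2,interpolation=cv2.INTER_CUBIC))
c=cast(d,[[149,28],[495,28],[470,228],[172,228]],55) # nearR,nearL,farL,farR
print(c.round(1)); ctr=c.mean(0); v=(c[1]+c[2]-c[0]-c[3]); print("ctr",ctr,"yaw",np.arctan2(-v[0],v[1]))
# dial: white ring outer contour
m=mask(im,(0,0,150),(180,60,255)); m[:, :312]=0; m[232:]=0
cs,_=cv2.findContours(m,cv2.RETR_EXTERNAL,cv2.CHAIN_APPROX_NONE); k=np.vstack(cs)
h=cv2.convexHull(k)[:,0].astype(float); P=cast(d,h,55)[:,:2]
(cc,r)=cv2.minEnclosingCircle(P.astype(np.float32)); print("dial",cc,r)
m=mask(im[:240],(5,120,120),(18,255,255)); print(blobs(m,30))
E
```

```text
[[ 447.9 -205.8   55. ]
 [ 484.   133.5   55. ]
 [ 687.4  112.6   55. ]
 [ 650.8 -230.2   55. ]]
ctr [567.54884445 -47.47520626  55.        ] yaw -0.10608948480727703
dial (579.4029541015625, 30.038463592529297) 135.72552490234375
[([211.3, 73.2], 975), ([406.5, 117.9], 36)]
```

View pics/w1c.png

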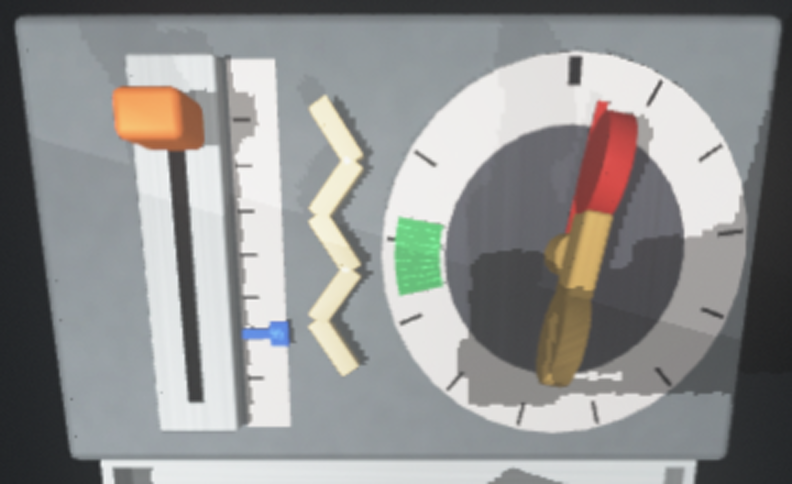

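```bash
python3 - <<'E'
from h import *; import pickle
d=pickle.load(open("w1.pkl","rb"))
C=lambda x,y,z:cast(d,[[140+(x+.5)/2.2-.5,20+(y+.5)/2.2-.5]],z)[0,:2]
l,r,t,b=C(384,242,55),C(747,242,55),C(565,52,55),C(553,432,55)
print("dial",((l+r)/2).round(1),((t+b)/2).round(1),np.linalg.norm(l-r),np.linalg.norm(t-b))
ctr=np.array([567.5,-47.5]); yaw=-.1065
M=np.array([[np.cos(yaw),-np.sin(yaw)],[np.sin(yaw),np.cos(yaw)]])
loc=lambda p:((p-ctr)@M).round(1)
key=ctr+M@[0,80]; print("key",key)
for n,p in dict(tip=C(600,102,61),tick=C(575,70,55),green=np.array([568.7,-39.1]),mark=C(267,333,56),slider=C(149,114,109.5),stem_l=C(150,62,69)).items():
    q=loc(p); a=np.arctan2(q[1]-80,-q[0])%(2*np.pi)   # clockwise from -x : -x -> +y
    print(n,p.round(1),"loc",q,"r",np.hypot(q[0],q[1]-80).round(1),"ang",a.round(3))
E
```

```text
dial [570.   32.9] [575.7  29.2] 175.68171488274507 176.29364393373086
key [576.00390314  32.04673866]
tip [511.   49.6] loc [-66.5  90.6] r 67.3 ang 0.158
tick [495.7  40.3] loc [-80.8  79.6] r 80.8 ang 6.278
green [568.7 -39.1] loc [0.3 8.5] r 71.5 ang 4.708
mark [ 597.6 -117.2] loc [ 37.4 -66.1] r 150.8 ang 4.462
slider [ 503.4 -140.6] loc [-53.8 -99.4] r 187.3 ang 5.004
stem_l [ 475.3 -147.5] loc [ -81.1 -109.3] r 205.9 ang 5.117
```

```bash
python3 - <<'E'
from h import *; from bench import robot
kx,ky=575,30.8; yaw=2.87
robot.move_ptp([kx,ky,190],[np.pi,0,yaw])
print(robot.current_t(),robot.current_qpos().round(3))
robot.move_gripper(0.6)
print(robot.move_linear([kx,ky,78],speed=120,f_stop=8))
f0=np.array(robot.current_contact_force()).round(1)
robot.move_gripper(0.0)
print(f0,np.array(robot.current_contact_force()).round(1),np.array(robot.current_ft_torque()).round(3),robot.current_gripper_width()*93,robot.current_tcp_pos(),robot.current_t())
d=robot.get_image("wrist"); cv2.imwrite("pics/w2.png",d["img"])
E
```

```text
3.65 [-1.400e-01  3.240e-01  1.513e+00 -1.000e-03  1.302e+00 -1.441e+00]
False
[ 0.8 -0.8  0.2] [-1.  -5.3  2.4] [-0.8    0.313 -0.014] 19.005898377256006 [574.85947778  29.9723955   78.11026996] 6.2083
```

View pics/w2.png

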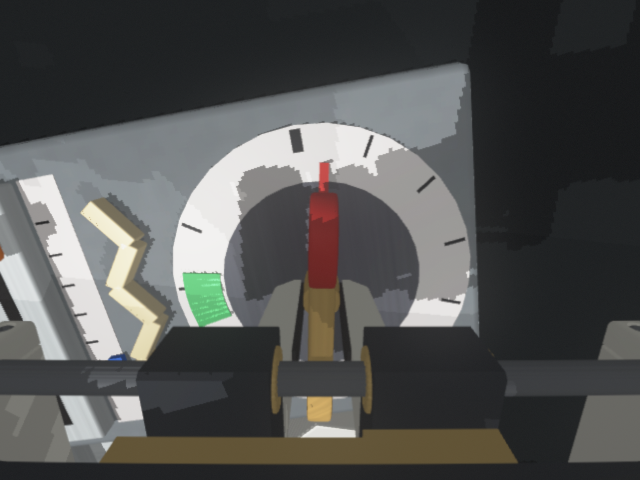

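Key wing and pointer (322,165 to 322,285) line up with the tool. The width reads 19 mm, so the fingertips are holding the 20 mm stem rather than the 12 mm web. I'll regrip higher.

```bash
python3 - <<'E'
from h import *; from bench import robot
robot.move_gripper(0.5)
robot.move_linear([575,29.7,88],speed=80)
robot.move_gripper(0.0)
print(np.array(robot.current_contact_force()).round(1),np.array(robot.current_ft_torque()).round(3),robot.current_gripper_width()*93,robot.current_tcp_pos(),robot.current_eef_rot(),robot.current_t())
q=np.array(robot.current_qpos()); q[5]+=0.3; robot.move_j(q)
print(np.array(robot.current_contact_force()).round(1),np.array(robot.current_ft_torque()).round(3),robot.current_gripper_width()*93,robot.current_tcp_pos(),robot.current_eef_rot(),robot.current_t())
d=robot.get_image("wrist"); cv2.imwrite("pics/w3.png",d["img"])
E
```

```text
[ 0.5  0.7 -0.8] [ 0.13  -0.028 -0.028] 11.766251202561008 [574.9630883   29.80083793  87.86413799] [ 3.14143949e+00 -2.00597096e-04  2.86990377e+00] 7.85
[-0.9 -0.7 -0.3] [-0.122 -0.022 -0.087] 11.784021529433376 [574.90842643  29.65341725  87.87786755] [-3.14147637e+00 -2.75048927e-04  2.57345374e+00] 8.2417
```

View pics/w3.png

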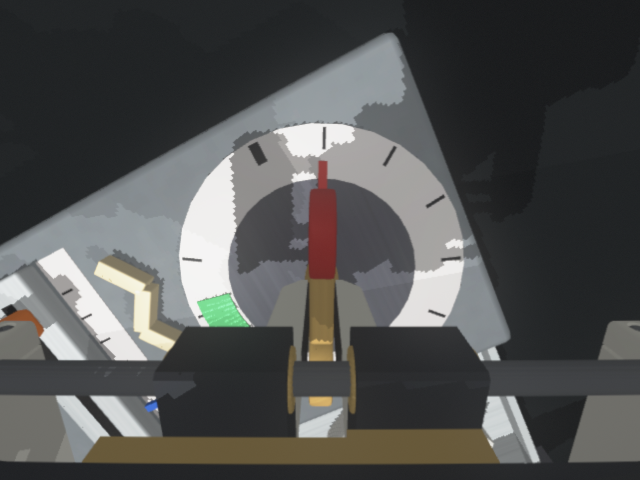

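Key follows the tool: the pointer stays at column 322 and the zero tick moved to (257,153). Now the rest of the first turn, then the regrip.

```bash
python3 - <<'E'
from h import *; from bench import robot
def st(s): print(s,np.array(robot.current_contact_force()).round(1),np.array(robot.current_ft_torque()).round(3),round(robot.current_gripper_width()*93,1),np.array(robot.current_tcp_pos()).round(1),np.array(robot.current_eef_rot()).round(3),round(robot.current_t(),2))
q=np.array(robot.current_qpos()); q[5]+=1.0; robot.move_j(q); st("a")
q[5]+=1.0; robot.move_j(q); st("b")
robot.move_gripper(0.6); 
x,y,z=[575,29.7,88]
robot.move_linear([x,y,175],speed=200); st("up")
q=np.array(robot.current_qpos()); q[5]-=np.pi; robot.move_j(q)
d=robot.get_image("wrist"); cv2.imwrite("pics/w4.png",d["img"]); st("c")
E
```

```text
a [-3.4 -2.8  1.4] [-0.444  0.546  0.019] 11.8 [574.4  29.4  87.9] [-3.14   0.     1.576] 9.23
b [-4.4 -1.8  4. ] [-0.356  0.852  0.019] 11.7 [574.   29.7  87.8] [-3.14e+00  2.00e-03  5.75e-01] 10.18
up [-0.3 -0.1  0.3] [-0.085  0.089  0.044] 56.0 [574.5  29.8 174.4] [-3.141e+00  1.000e-03  5.730e-01] 11.62
c [-0.1 -0.3 -0. ] [ 0.095  0.009 -0.016] 56.2 [574.5  29.8 174.3] [ 3.141e+00 -1.000e-03 -2.568e+00] 14.32
```

View pics/w4.png

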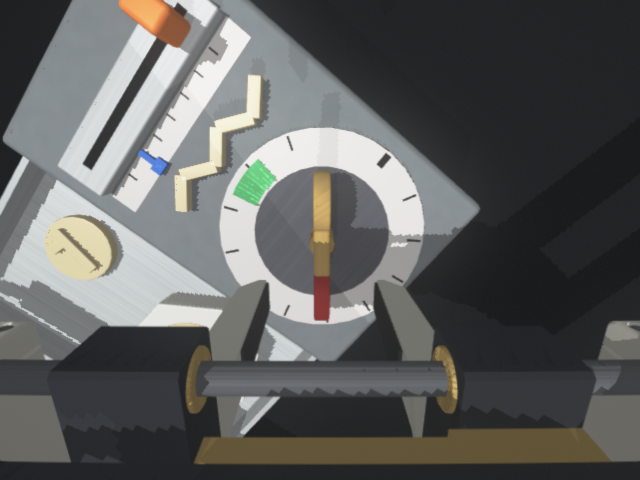

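Wing is aligned with the tool, brass at (322,190) and red at (322,298). The green field is at (255,183). Now the second turn, by 2.235 rad.

```bash
python3 - <<'E'
from h import *; from bench import robot
def st(s): print(s,np.array(robot.current_contact_force()).round(1),np.array(robot.current_ft_torque()).round(3),round(robot.current_gripper_width()*93,1),np.array(robot.current_tcp_pos()).round(1),np.array(robot.current_eef_rot()).round(3),round(robot.current_t(),2))
x,y=573.7,29.6
robot.move_linear([x,y,88],speed=150); robot.move_gripper(0.0); st("grip")
q=np.array(robot.current_qpos()); print(q[5]); q[5]+=1.2; robot.move_j(q); st("a")
q[5]+=1.035; robot.move_j(q); st("b"); print(robot.current_qpos()[5])
robot.move_gripper(0.6); robot.move_linear([x,y,175],speed=200); st("up")
d=robot.get_image("wrist"); cv2.imwrite("pics/w5.png",d["img"])
t=robot.get_image("top"); cv2.imwrite("pics/t5.png",cv2.resize(t["img"][180:300,250:430],None,fx=4,fy=4,interpolation=cv2.INTER_CUBIC))
E
```

```text
grip [-0.5 -0.4  1. ] [ 0.045  0.087 -0.033] 11.8 [573.8  29.6  88.1] [ 3.141e+00 -1.000e-03 -2.568e+00] 15.81
-2.2867284536232524
a [ 0.5  5.3 -0.6] [ 0.925 -0.103  0.106] 11.8 [573.7  30.4  88. ] [ 3.141e+00 -1.000e-03  2.516e+00] 16.92
b [ 2.4  5.9 -1.2] [ 1.008 -0.438  0.135] 11.7 [574.5  30.6  88.1] [ 3.141e+00 -2.000e-03  1.481e+00] 17.89
-0.05273288858558331
up [ 0.7  0.5 -0.6] [-0.084  0.034  0.052] 55.5 [573.3  29.6 174.4] [-3.14 -0.    1.48] 19.34
```

View pics/w5.png

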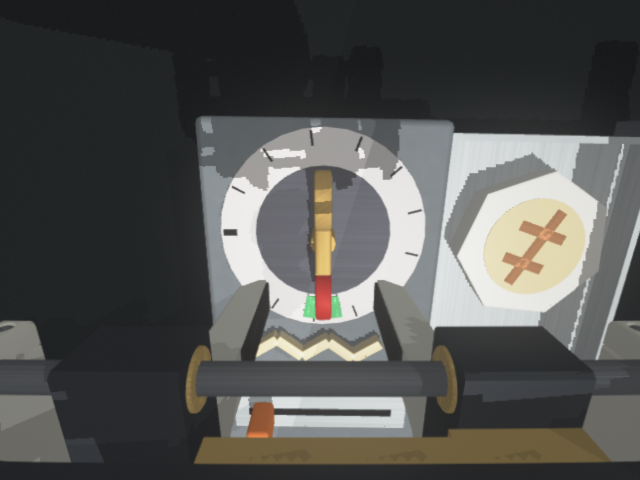

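View pics/t5.png

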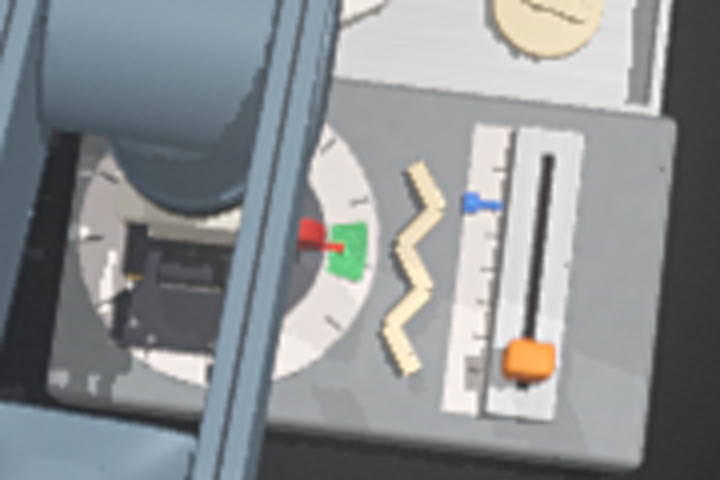

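The pointer stands inside the green field: wrist view at (322,308) with green spanning 304–341, and top crop at (335,247). Next is the slider, with the jaws along the track.

```bash
python3 - <<'E'
from h import *; from bench import robot
def st(s): print(s,np.array(robot.current_contact_force()).round(1),round(robot.current_gripper_width()*93,1),np.array(robot.current_tcp_pos()).round(1),np.array(robot.current_eef_rot()).round(3),round(robot.current_t(),2))
o=[np.pi,0,1.464]
robot.move_ptp([501.4,-140.5,175],o); st("over")
print(robot.move_linear([501.4,-140.5,77],speed=120,f_stop=8)); st("down")
robot.move_gripper(0.0); st("grip")
d=robot.get_image("wrist"); cv2.imwrite("pics/w6.png",d["img"])
E
```

```text
over [1.  0.4 0.2] 55.9 [ 501.6 -139.9  174.6] [-3.141e+00 -1.000e-03  1.463e+00] 20.21
False
down [0.4 0.4 0.7] 55.9 [ 502.  -140.5   77.6] [3.14  0.    1.464] 21.18
grip [-0.1  0.2  1.2] 19.5 [ 501.4 -140.6   77.1] [3.142 0.    1.464] 21.83
```

View pics/w6.png

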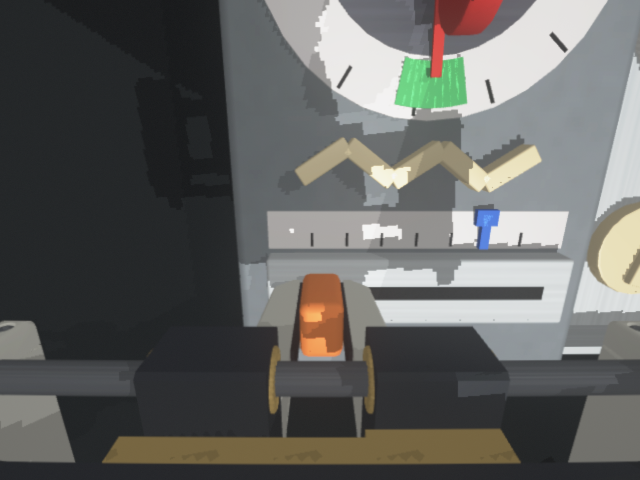

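Slider gripped (width 19.5 mm, orange at (322,315)). The pointer tip is at (437,75) in the green, and the marker's bar is at (485,235). I'll take the marker offset from this view.

```bash
python3 - <<'E'
from h import *; from bench import robot
d=robot.get_image("wrist"); t=np.array(robot.current_tcp_pos())
u=np.array([np.cos(-.107),np.sin(-.107)])
m=mask(d["img"],(100,100,60),(125,255,255)); b=blobs(m,20); print(b)
for bb,a in b: p=cast(d,[bb],56)[0]; print("blue",p.round(1),(p[:2]-t[:2])@u)
p=cast(d,[[483.5,246],[487.5,218]],56); print(p.round(1),(p[:,:2]-t[:2])@u)
g=blobs(mask(d["img"],(45,80,60),(85,255,255)),50); print(g,[cast(d,[x[0]],55).round(1) for x in g]," tip",cast(d,[[437,76]],61).round(1))
E
```

```text
[([485.4, 224.9], 647)]
blue [ 598.9 -116.    56. ] 94.33128145418218
[[ 598.3 -128.6   56. ]
 [ 600.  -112.    56. ]] [95.02522323 94.94991525]
[([431.3, 84.5], 2871)] [array([[569.6, -39.2,  55. ]])]  tip [[570.6 -36.2  61. ]]
```

```bash
python3 - <<'E'
from h import *; from bench import robot
def st(s): print(s,np.array(robot.current_contact_force()).round(1),round(robot.current_gripper_width()*93,1),np.array(robot.current_tcp_pos()).round(1),round(robot.current_t(),2))
u=np.array([np.cos(-.107),np.sin(-.107)])
p=np.array([501.4,-140.6])+92.5*u; print(p)
robot.move_linear([*p,77],speed=60); robot.sleep(.2); st("moved")
d=robot.get_image("wrist"); cv2.imwrite("pics/w7.png",d["img"]); t=np.array(robot.current_tcp_pos())
for bb,a in blobs(mask(d["img"],(100,100,60),(125,255,255)),20): q=cast(d,[bb],56)[0]; print("blue",bb,a,q.round(1),(q[:2]-t[:2])@u)
robot.move_gripper(0.35); st("open")
robot.move_linear([*p,185],speed=200)
# viewing pose: camera over slider/marker
yaw=1.464; c=np.array([590,-100]); v=c-82*np.array([np.cos(yaw),np.sin(yaw)])
robot.move_ptp([*v,240],[np.pi,0,yaw]); robot.sleep(.3)
d=robot.get_image("wrist"); cv2.imwrite("pics/w8.png",d["img"]); st("view")
import pickle; pickle.dump(d,open("w8.pkl","wb"))
E
```

```text
[ 593.37098876 -150.47862473]
moved [1.6 0.9 4.4] 19.8 [ 594.1 -150.5   77.2] 23.82
blue [318.9, 224.2] 554 [ 597.9 -115.5   56. ] 0.20579030957552497
open [-0.4  0.1 -0.1] 32.4 [ 593.1 -150.5   76.7] 24.35
view [ 0.2  0.4 -0.6] 32.7 [ 581.  -180.9  238.8] 25.76
```

View pics/w7.png

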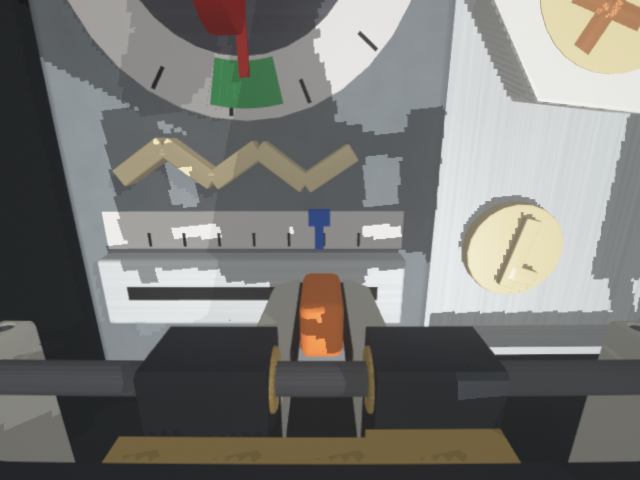

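View pics/w8.png

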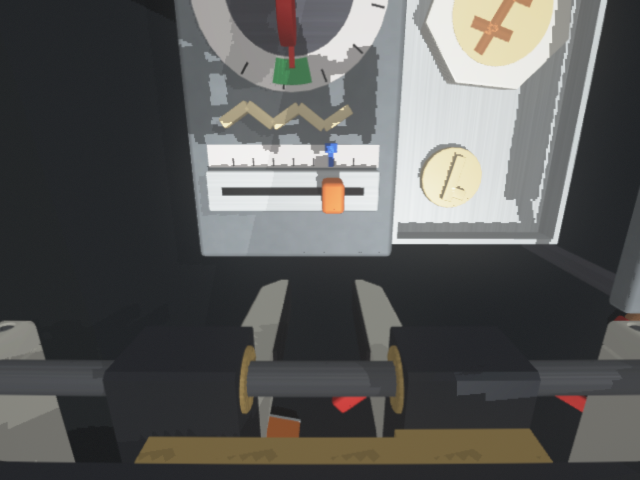

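The views show the slider level with the marker: marker column 319 and slider 322 in w7, 331 and 333 in w8. The pointer tip lies on the green. I'll check this numerically, with the arm moved clear for the top view.

```bash
python3 - <<'E'
from h import *; from bench import robot; import pickle
u=np.array([np.cos(-.107),np.sin(-.107)])
robot.move_ptp([330,330,260],[np.pi,0,1.8]); robot.sleep(.3)
t=robot.get_image("top"); w=pickle.load(open("w8.pkl","rb"))
cv2.imwrite("pics/t9.png",cv2.resize(t["img"][180:300,250:430],None,fx=4,fy=4,interpolation=cv2.INTER_CUBIC))
s=robot.get_image("scene"); cv2.imwrite("pics/s9.png",cv2.resize(s["img"][180:340,170:370],None,fx=4,fy=4,interpolation=cv2.INTER_CUBIC))
for n,d,r in (("w8",w,(slice(0,260),slice(180,420))),("top",t,(slice(180,300),slice(250,430))),("scene",s,(slice(180,340),slice(170,370)))):
    im=np.zeros_like(d["img"]); im[r]=d["img"][r]
    B=max(blobs(mask(im,(100,100,60),(125,255,255)),5),key=lambda x:x[1]); O=max(blobs(mask(im,(5,170,120),(17,255,255)),5),key=lambda x:x[1]); G=max(blobs(mask(im,(45,80,50),(85,255,255)),5),key=lambda x:x[1])
    b=cast(d,[B[0]],56)[0]; o=cast(d,[O[0]],105)[0]
    print(n,B,O,"along",((o-b)[:2]@u).round(1),"across",((o-b)[:2]@[-u[1],u[0]]).round(1),"green",G,cast(d,[G[0]],55)[0].round(1))
print("tip w8",cast(w,[[292,67]],61).round(1))
print(robot.current_t(),robot.current_contact_force())
E
```

```text
Traceback (most recent call last):
ValueError: max() iterable argument is empty
```

View pics/t9.png

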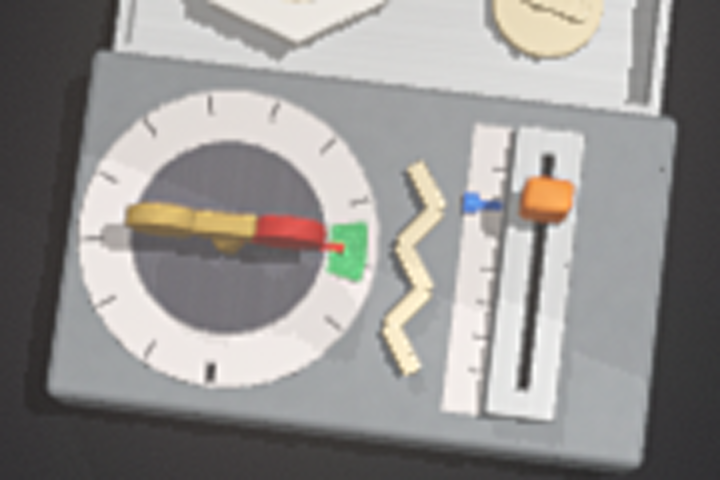

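View pics/s9.png

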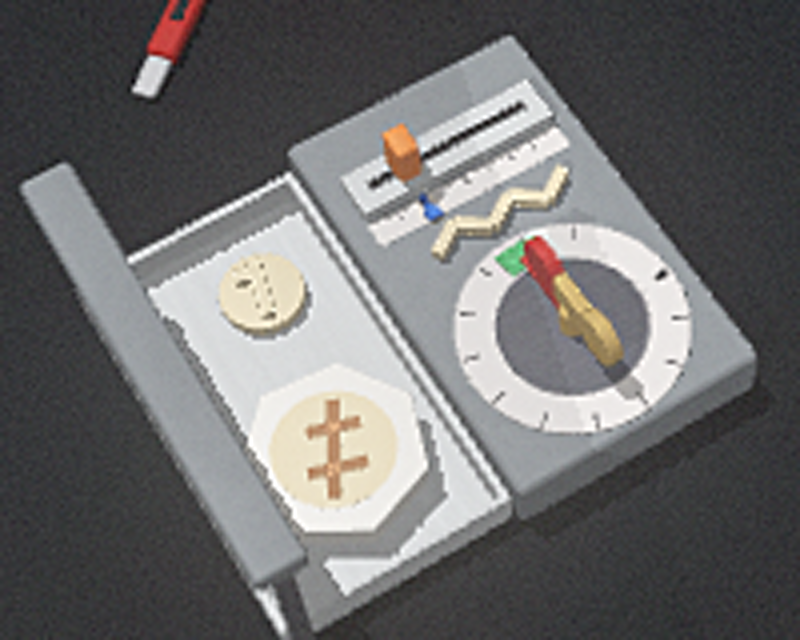

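The top crop shows the pointer tip at (342,248) on the green (348,251), with the slider top at (548,196) and the marker at (484,204). I'll compute the offsets before handing in.

```bash
python3 - <<'E'
from h import *; from bench import robot; import pickle
u=np.array([np.cos(-.107),np.sin(-.107)])
t=robot.get_image("top"); s=robot.get_image("scene"); w=pickle.load(open("w8.pkl","rb"))
def cr(d,x,y,z,ox,oy,k=4): return cast(d,[[ox+(x+.5)/k-.5,oy+(y+.5)/k-.5]],z)[0,:2]
a=lambda o,b:[round((o-b)@u,1),round((o-b)@[-u[1],u[0]],1)]
print("top",a(cr(t,549,194,109.5,250,180),cr(t,484,205,56,250,180)),"tip-green",(cr(t,342,248,61,250,180)-cr(t,348,251,55,250,180)).round(1))
print("scene",a(cr(s,397,134,109.5,170,180),cr(s,428,207,56,170,180)))
print("w8",a(cast(w,[[333,180+16]],109.5)[0,:2],cast(w,[[331.3,156]],56)[0,:2]),"tip-green",(cast(w,[[292,67]],61)-cast(w,[[292,71]],55)).round(1))
print(robot.current_t())
E
```

```text
top [np.float64(1.0), np.float64(-33.2)] tip-green [0.8 3.5]
scene [np.float64(0.7), np.float64(-38.4)]
w8 [np.float64(0.4), np.float64(-30.6)] tip-green [[0.8 2.3 6. ]]
28.3083
```

Slider offset is about 0.4–1 mm in all three views, and the pointer is about 3 mm from the middle of the green. Handing in.

```bash
python3 - <<'E'
from bench import robot
print(robot.hand_in(),robot.current_t())
E
```

```text
the job is handed in; nothing more can be done
the job is handed in; nothing more can be done
```

The timer is wound with its pointer in the green field and the slider stands level with the blue marker. I handed the job in at about 28 s, well under the 67 s limit.

**Key:** I gripped it across the web and wound it clockwise in two partial turns with one regrip, about 4.5 rad in all. My first grip was too low and closed on the 20 mm stem (19 mm width), so I regripped higher on the web (11.8 mm) before turning.

**Slider:** Only after the pointer was in the green did I grip the slider along its track and move it 92.5 mm to the marker. I then let go and moved the arm clear.

**Last checks:**
- **Pointer:** its tip was about 2.5–3.5 mm from the middle of the green field in the wrist and top views (limit 16 mm).
- **Slider:** it was 0.4–1.0 mm past the marker in all three views (limit 7 mm). In the scene view the distance across the track came out at 38 mm instead of 33 mm. I put that down to my hand-picked pixels there; it does not affect the reading along the track.
- **Things lying about:** in the last pictures the mould, small disc and zigzag looked unmoved, and so did the visible part of the knife. I compared these by eye, not by measurement. I did not look again at the level and the castings on the table after the moves. The arm came down only at the key and the slider.

One of my check scripts crashed on an empty colour mask. I repeated that check with hand-picked pixels, which gave the figures above.

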